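# Clip the check weight onto the load gauge

### The arm

A 6-joint arm with a two-finger parallel gripper is mounted at the origin on a cart in front of the work surface, level with it; the furniture and walls round the work are solid. World frame = base frame: x ahead of the robot, y to its left, z up, the work surface at z = 0. Lengths are in m, angles in rad, forces in N, time in s.
With the tool pointing down it reaches from about 0.35 to 0.775 m from the base axis. Payload 7.3 kg.
Tool frame: the origin (TCP) lies at the very end of the fingers, on their centre line; the grasp point (between the pads) lies 19 mm behind it; z points along the fingers, y is the line along which they close (so a half turn about z gives the same grasp; the last joint's range is limited). The gripper opens to 92 mm and grips with 3 to 60 N. Pads are 19 mm wide; open, the fingers measure 130 mm over their backs; the gripper's body (75 mm by 190 mm) begins 47 mm behind the grasp point.
Start: joints at [1.162, 0.342, 1.524, -0, 1.275, -0.146], TCP at [0.136, 0.507, 0.227] pointing down, gripper open.
Joint ranges: [-2.53, 2.53], [-0.77, 2.02], [0.04, 2.7], [-1, 4.14], [0.28, 2.66], [-3.11, 3.11]. Speed limits (rad/s): [2.57, 2.57, 3.14, 3.14, 3.14, 3.14].

### API

Orientations are given as [roll, pitch, yaw] about the fixed x, y, z axes, in that order (R = Rz(yaw) Ry(pitch) Rx(roll)).
In Python, from cell import observe, read_camera, get_calibration, hand_in, search_frame gives the robot as it stands.
- The arm moves only by the tool step_arm, never from a script. Its argument "commands" is a list of rows, each an object with "translation": the shift along the tool's x, y, z in mm, a list of three; "roll": the turn about the tool's z in rad. In form: [{"translation": [x, y, z], "roll": roll}, ...]. A call has 1 to 20 rows; each row shifts and turns the commanded pose from where the row before left it, along the tool's axes as they then stand; what a row does not reach is not made up. A row lasts 1/12 s, in which the tool goes at most 41.7 mm and 7.16 degrees, less where a joint would pass 70% of its speed; a pose out of reach is approached as far as the arm can. A call is refused whole if a number of a shift passes 41.7 or a number of a turn 0.125, either way. A call with a gripper value outside its range is refused whole. "fingers" is the opening, from 0 (shut) to 1 (fully open), set as the call begins (left out, the last holds). The fingers move at their own pace and stop on an object; "grip_force" is the grip in N (left out, the last holds). Time passes only in rows, so rows that do not move let the fingers close. It gives the time, the measured TCP pose, the force, the opening and the grip force at its end, in the units of the state.
- observe(): the state, without advancing time (a new reading comes with each control period).
- read_camera(name): name is "scene" or "side" or "wrist"; returns the picture (384x512x3 uint8, red, green, blue); there is no depth.
- get_calibration(name): a dict with "camera_matrix" (3x3 intrinsics, pixels), "dist_coeffs" ([k1, k2, p1, p2, k3] as OpenCV has them; the pictures are not rectified), "world_from_camera" (4x4, takes a point from camera to world coordinates). Camera axes: x right, y up, looking along -z (the intrinsics and any distortion apply to the point x, -y, -z); pixel columns grow to the right and rows downward; lengths in m; the calibration is good to about 2 mm. A picture is of the moment at which its call begins: read the wrist's pose just before it. get_calibration takes no time and is no camera call; for the wrist camera it gives the pose at the moment of the call.
- hand_in(): hands the job in; it is judged then, once.
Trained networks look in the newest picture that a camera, given by its name, has taken for a name from the list of things; names that differ only in an ending like _2 or _b are one class to them, and where a whole thing is asked for, a point or a joint stands for the part that bears it (a point fixed in the world has none). Each returns a list of dicts, best first, with "confidence" (0 to 1); they miss things now and then, are a little off and sometimes report something else, mostly with a low value. They report only what shows in the picture. A call takes as long as a camera call.
- search_frame(camera, name): "at" ([x, y, z] in m, in world coordinates, good to about 4 mm: the middle of the surface that is visible of it).
The state is a dict: "time": time; "qpos": joint angles; "qvel": joint speeds; "joint_efforts": joint torques, N m; "tool_pos": TCP position; "tool_rot": TCP orientation; "contact_force": force on the tool from outside, world axes, zero at the start; "torque": the same for the moment, N m; "opening": finger opening in m; "grip_force": force on a finger pad.
Only numpy, scipy, OpenCV 4.12 (cv2) and the standard library are available. Lean on these libraries where they do the work, as an engineer would, in place of code of your own. Each camera call takes 0.05 s, during which the arm holds its last target. There are 200 camera calls.

### The job

Check the load gauge: pick up the brass check weight by the black tab above its snap hook, press the hook's red sprung gate against the bar of the gauge's eye until the bar is inside the hook, and lower it so that the gate snaps shut and the weight hangs freely from the eye, with your hand away. Do it gently, stopping as soon as you feel the gate come up against its stop (always under 10 N on the eye), and leave the loupe, the gauge pin and the oil bottle near the gauge where they are.

Things in the scene. Friction and masses are not known exactly. Their poses are not given: they have to be found in the camera images.
- weight: Loose check weight, 0.45 kg +-15 %, standing upright: brass cylinder 52 mm in diameter, 36 high, neck to 50, snap hook on top 49 to 111 high, black grip tab above it. Origin: centre of the underside; z up; the hook (10 thick along y) lies in its x-z plane with the gate on the +x side. Inside, the hook is free from x = -12 (spine) to +9.5 mm and from 57 to 103 mm high.
- tab (a point): middle of the black grip tab, 131 mm above the weight's origin; the tab is 22 mm along x, 10 mm along y, 109 to 149 mm high, so it is gripped across y; axes as the weight's
- mouth (a point): where the eye's bar should enter: 12 mm to +x and 85 mm above the weight's origin, on the gate, just below the nose. The nose (x = 9.5 to 15.5 mm) hangs from the crown down to 92 mm. The bar's centre must enter 83 to 87 mm high and go inward (to the weight's -x) to x below 5 mm, which clears the nose; with the gate on its stop it is at about x = 2 mm. Then lower the hook.
- hook_top (a point): middle of the underside of the hook's crown, 103 mm straight above the weight's origin; it rests on the eye's bar when hung (bar centre 99 mm high). As the hook is lowered the bar slides up off the gate's tip into the crown and the gate snaps shut below it. Beside the spine the underside slopes down a little. Axes as the weight's
- gate (a joint): red sprung gate of the hook, 5 mm thick, 34 mm long, hinged 12 mm to +x and 58 mm above the weight's origin, pointing up to the nose. 0 = shut; grows as its tip is pushed inward to the spine; hard stop at 0.58 rad. It springs shut by itself. Pressed by the bar at the mouth it needs about 1.5 N to begin and 4 N at the stop; beyond that the force rises steeply.
- gauge: load gauge, fixed: base 130 x 100 x 12 mm, grey column 50 x 64 mm, 158 mm high, dial on top. Origin: on the thin green mat it stands on, 10 mm in front of the column's centre; z up. An eye sticks out along the gauge's own -x: a flat, level D of 8 mm round bar. Its front bar runs along the gauge's y, centred on y = 0, straight over 36 mm, with 28 mm free behind it. It gives only downward.
- eye_mid (a point): fixed point on the gauge at x = -106, y = 0, z = 145 mm in its frame: the MIDDLE of the range in which the centre of the eye's front bar may lie, unloaded. The eye's rod is clamped at a different reach each time: the true bar is up to 20 mm nearer or farther along the gauge's x. This reach is not measured: feel for it with the hook. Axes as the gauge's
- gauge_arm (a joint): downward travel of the gauge's sprung arm with the eye, m. 0 = unloaded; it begins to sink at about 0.3 N and then sinks 1 mm for each 0.6 N; it reads about 0.0069 (0.0057 to 0.0080) when the weight hangs freely; stop at 0.025
- loupe: black loupe, 32 mm in diameter, 26 mm high, standing loose to the left of the gauge; origin: centre of its underside
- gauge_pin: steel gauge pin, 12 mm in diameter, 30 mm high, standing loose to the right of the gauge; origin: centre of its underside
- oil_bottle: oil bottle with red cap, 42 mm in diameter, 118 mm high, standing loose well to the right of the gauge; origin: centre of its underside

How it is judged:
By the outcome, as a careful person would: the job done as asked, in the order asked, and still so for the second after the job is handed in, with the robot touching nothing.
It also fails if it takes over 54 s, if anything falls off the work surface, if the arm or the gripper's body presses on something with over 40 N, if the wrist force passes 120 N, or if a joint passes its speed limit or range.

## Working session

There is one attempt and no reset: what is moved stays moved. The work goes in short steps, Python scripts to look and compute and a tool call to move; the robot and the scene stay as the last step left them, time stands still between calls to the robot, and variables do not carry over. Pictures are saved under pics/ and viewed, at most 10 in all, crops included, and the job is handed in when it is done.

Besides the shell and the picture viewer there is one more tool, called after "Request:" as name(argument=value, ...), one argument or row to a line, values as JSON. step_arm: Moves the arm, as the interface text tells. Its arguments: {"type":"object","properties":{"commands":{"type":"array"},"fingers":{"type":"number"},"grip_force":{"type":"number"}},"required":["commands"]}

```bash
mkdir -p pics
python3 - <<'E'
from cell import *
import cv2
s=observe();print(s['time'],s['tool_pos'],s['tool_rot'],s['opening'],s['contact_force'])
ims=[]
for c in ["scene","side","wrist"]:
    im=read_camera(c);cv2.imwrite(f"pics/{c}0.png",im[...,::-1])
    for n in ["weight","tab","gate","mouth","gauge","loupe","gauge_pin","oil_bottle"]:
        for d in search_frame(c,n)[:2]: print(c,n,[round(float(v),4) for v in d['at']],round(d['confidence'],2))
    k=get_calibration(c);print(c,[[round(float(x),3) for x in r] for r in k['world_from_camera']])
print(observe()['time'])
E
```

```text
0.0 [0.13620329 0.5066134  0.22604385] [-3.14007035e+00 -2.11671759e-04  2.87876770e+00] 0.09164695160296613 [ 0.29226358  0.2852837  -0.14588372]
scene weight [0.4858, 0.2371, 0.0354] 0.56
scene tab [0.4803, 0.2403, 0.0377] 0.52
scene mouth [0.4826, 0.2405, 0.0349] 0.83
scene mouth [0.6488, -0.0701, 0.0818] 0.59
scene gauge [0.6464, -0.0681, 0.0785] 0.85
scene loupe [0.6344, 0.0336, 0.0208] 0.53
scene oil_bottle [0.6562, -0.3513, 0.0613] 0.87
scene [[0.587, 0.562, -0.582, -0.281], [-0.809, 0.389, -0.44, -0.682], [-0.021, 0.73, 0.684, 1.093], [0.0, 0.0, 0.0, 1.0]]
side weight [0.4969, 0.2404, 0.0375] 0.92
side tab [0.4927, 0.2399, 0.0398] 0.64
side gate [0.6637, -0.0871, 0.0735] 0.55
side mouth [0.4972, 0.2496, 0.0382] 0.71
side gauge [0.6666, -0.0901, 0.073] 0.67
side loupe [0.6404, 0.0213, 0.0169] 0.4
side gauge_pin [0.6219, -0.1402, 0.0205] 0.43
side oil_bottle [0.671, -0.3579, 0.0547] 0.67
side [[0.997, 0.013, -0.076, 0.463], [-0.075, 0.397, -0.915, -1.245], [0.018, 0.918, 0.397, 0.624], [0.0, 0.0, 0.0, 1.0]]
wrist [[0.259, -0.931, -0.258, 0.067], [0.966, 0.25, 0.07, 0.525], [-0.0, -0.267, 0.964, 0.384], [0.0, 0.0, 0.0, 1.0]]
1.35
```

View pics/scene0.png

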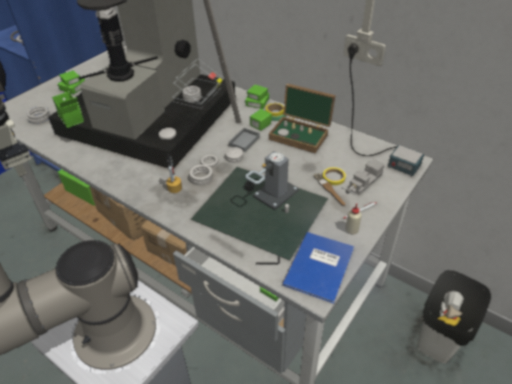

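View pics/side0.png

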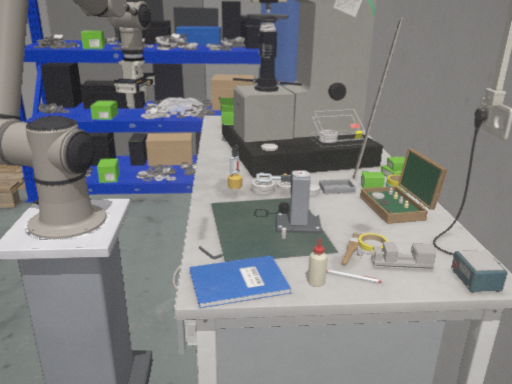

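The scene view shows the weight at about (173,184) and the gauge at (275,180). In the side view they are at (235,182) and (300,200). I'll enlarge both.

Run:
```python
import cv2,numpy as np
a=cv2.imread('pics/scene0.png');b=cv2.imread('pics/side0.png')
r=lambda im,x,y,w,h:cv2.resize(im[y:y+h,x:x+w],(400,300),interpolation=cv2.INTER_CUBIC)
cv2.imwrite('pics/c1.png',np.vstack([np.hstack([r(a,150,150,48,36),r(a,224,140,88,66)]),np.hstack([r(b,212,148,56,42),r(b,232,165,104,78)])]))
```

```text
(no output)
```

View pics/c1.png

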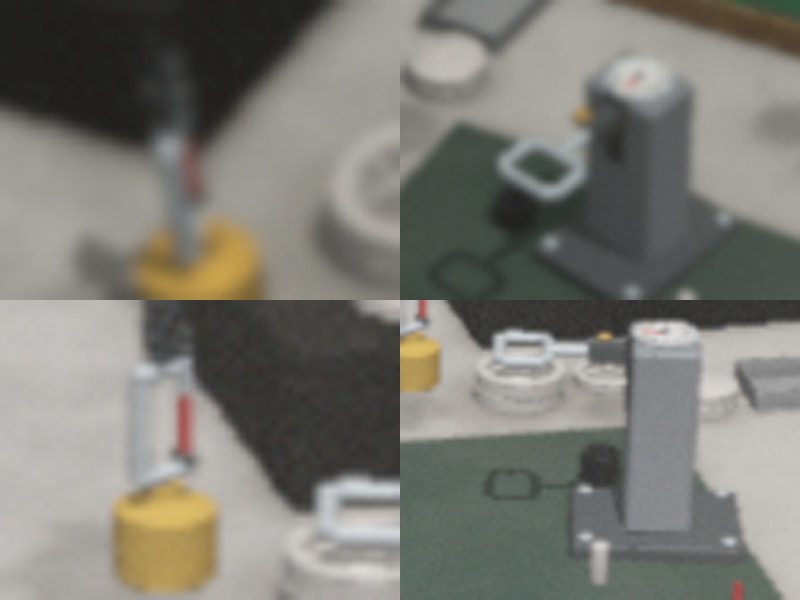

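The gate faces about world +x, towards the gauge, and the eye sticks out towards −x. I'll move above the weight.

Request:
step_arm(
  commands=[
    {"translation":[-15,-6,0],"roll":0},
    {"translation":[-30,-12,0],"roll":0},
    {"translation":[-35,-14,0],"roll":0},
    {"translation":[-35,-14,0],"roll":0},
    {"translation":[-35,-14,0],"roll":0},
    {"translation":[-35,-14,0],"roll":0},
    {"translation":[-35,-14,0],"roll":0},
    {"translation":[-35,-14,0],"roll":0},
    {"translation":[-35,-14,0],"roll":0},
    {"translation":[-35,-15,0],"roll":0},
    {"translation":[-30,-12,0],"roll":0},
    {"translation":[-20,-8,0],"roll":0},
    {"translation":[-10,-4,0],"roll":-0.06},
    {"translation":[0,0,0],"roll":-0.1},
    {"translation":[0,0,0],"roll":-0.1},
    {"translation":[0,0,0],"roll":0},
    {"translation":[0,0,0],"roll":0},
  ],
)

```text
time: 2.77
tool_pos: [0.4679, 0.2573, 0.2267]
tool_rot: [3.142, -0.0, 3.136]
contact_force: [-0.4, 0.7, -0.2]
opening: 0.0916
grip_force: 0.0
```

Run:
```python
from cell import *
import cv2,json,numpy as np
s=observe();print(s['time'],s['tool_pos'],s['tool_rot'],s['contact_force'])
k=get_calibration('wrist');im=read_camera('wrist')
json.dump({a:np.array(v).tolist() for a,v in k.items()},open('w1.json','w'))
cv2.imwrite('pics/w1.png',im[...,::-1])
for n in ['tab','weight','mouth','hook_top']:
    for d in search_frame('wrist',n)[:2]: print(n,d)
```

```text
2.7667 [0.46787964 0.25726638 0.22672711] [ 3.14151032e+00 -4.08449762e-06  3.13575994e+00] [-0.37524275  0.70670499 -0.21256103]
tab {'at': [0.486, 0.2463, 0.0551], 'confidence': 0.8}
weight {'at': [0.4907, 0.2481, 0.0547], 'confidence': 0.64}
mouth {'at': [0.489, 0.2498, 0.0611], 'confidence': 0.65}
hook_top {'at': [0.4912, 0.2505, 0.0573], 'confidence': 0.86}
```

View pics/w1.png

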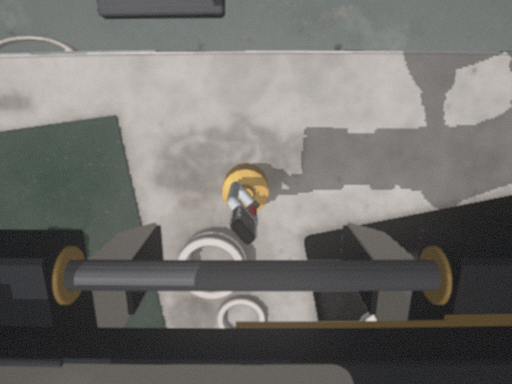

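The wrist view has the cylinder at about (246,186), the tab's top at (243,225) and the red gate at (253,208). I'll enlarge it to measure the yaw.

```bash
cat > h.py <<'E'
import numpy as np,cv2,json
def proj(k,P):
    T=np.linalg.inv(np.array(k['world_from_camera']));P=np.atleast_2d(P)
    c=P@T[:3,:3].T+T[:3,3];c=c*[1,-1,-1]
    return cv2.projectPoints(c,np.zeros(3),np.zeros(3),np.array(k['camera_matrix']),np.array(k['dist_coeffs']))[0].reshape(-1,2)
def ray(k,uv,z):
    T=np.array(k['world_from_camera'])
    p=cv2.undistortPoints(np.array([[uv]],float),np.array(k['camera_matrix']),np.array(k['dist_coeffs']))[0,0]
    d=T[:3,:3]@[p[0],-p[1],-1];o=T[:3,3];return o+d*(z-o[2])/d[2]
E
python3 - <<'E'
import cv2
a=cv2.imread('pics/w1.png')
cv2.imwrite('pics/w1c.png',cv2.resize(a[155:255,190:310],(720,600),interpolation=cv2.INTER_CUBIC))
E
```

```text
(no output)
```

View pics/w1c.png

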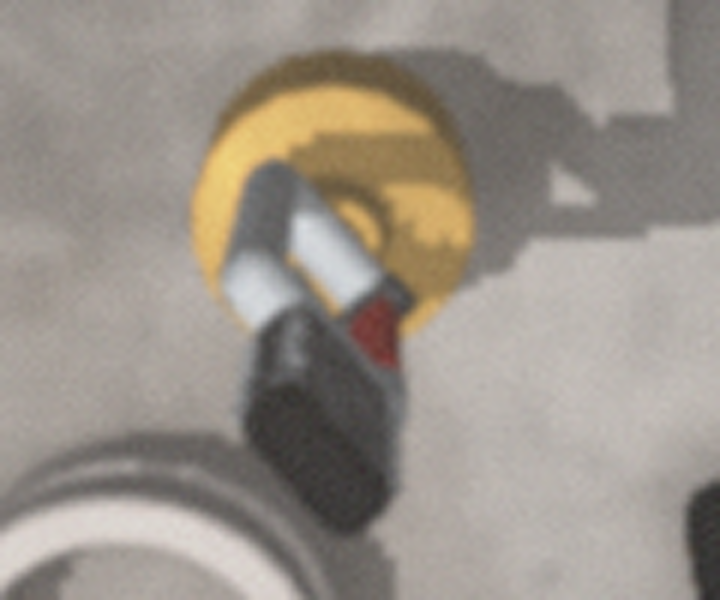

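Run:
```python
from h import *
k=json.load(open('w1.json'))
f=lambda u,v:(190+(u+.5)/6-.5,155+(v+.5)/6-.5)
print('cyl',ray(k,f(335,215),.036),'tabtop',ray(k,f(318,458),.149))
for a,b,z in [((280,385),(388,480),.149),((250,435),(335,530),.149),((268,175),(398,298),.055)]:
    d=ray(k,f(*b),z)-ray(k,f(*a),z);print(np.degrees(np.arctan2(d[1],d[0])),np.hypot(*d[:2]))
def draw(x,y,yaw):
    c,s=np.cos(yaw),np.sin(yaw);R=np.array([[c,-s,0],[s,c,0],[0,0,1]])
    t=[[a*.011,b*.005,.149] for a,b in [(-1,-1),(1,-1),(1,1),(-1,1)]]
    r=[[.026*np.cos(q),.026*np.sin(q),h] for h in(0.036,0.) for q in np.linspace(0,6.28,60)]
    im=cv2.resize(cv2.imread('pics/w1.png')[155:255,190:310],(720,600),interpolation=cv2.INTER_CUBIC)
    for P,col in((t,(0,255,0)),(r[:60],(255,0,0)),(r[60:],(255,0,255)),([[-.012,0,.057],[.0095,0,.057],[.012,0,.058]],(255,255,0))):
        p=(proj(k,np.array(P)@R.T+[x,y,0])-[190,155]+.5)*6-.5
        cv2.polylines(im,[p.astype(np.int32).reshape(-1,1,2)],len(P)>3,col,1)
    return im
cv2.imwrite('pics/o1.png',draw(.4905,.247,np.radians(45)))
```

```text
cyl [0.49341163 0.25020408 0.036     ] tabtop [0.49338564 0.25008554 0.149     ]
46.266279974656385 0.018499980489130936
38.997991810875085 0.016679635809164553
44.97442290767251 0.030975096966160333
```

Tab and cylinder agree on (0.4934, 0.2501), with a yaw of about 43.7°. Aligning and descending.

Request:
step_arm(
  commands=[
    {"translation":[-12.5,-3.5,0],"roll":0},
    {"translation":[-13,-3.7,0],"roll":0},
    {"translation":[0,0,0],"roll":-0.11},
    {"translation":[0,0,0],"roll":-0.11},
    {"translation":[0,0,0],"roll":-0.11},
    {"translation":[0,0,0],"roll":-0.11},
    {"translation":[0,0,0],"roll":-0.11},
    {"translation":[0,0,0],"roll":-0.11},
    {"translation":[0,0,0],"roll":-0.108},
    {"translation":[0,0,15],"roll":0},
    {"translation":[0,0,15],"roll":0},
    {"translation":[0,0,0],"roll":0},
  ],
)

```text
time: 4.02
tool_pos: [0.4919, 0.2497, 0.1942]
tool_rot: [3.14, -0.004, -2.377]
contact_force: [0.4, -0.0, -0.7]
opening: 0.0918
grip_force: 0.0
```

Run:
```python
from cell import *
import cv2
from h import *
s=observe();print(s['time'],s['tool_pos'],s['tool_rot'],s['qpos'])
k=get_calibration('wrist');im=read_camera('wrist')[...,::-1].copy()
yaw=np.radians(43.7);c,q=np.cos(yaw),np.sin(yaw);R=np.array([[c,-q,0],[q,c,0],[0,0,1]])
t=np.array([[a*.011,b*.005,.149] for a,b in [(-1,-1),(1,-1),(1,1),(-1,1)]])
p=proj(k,t@R.T+[.4934,.2501,0]);print(p)
c0=p.mean(0).astype(int)
x,y=c0-[50,60]; y=min(y,284)
print(x,y)
cr=cv2.resize(im[y:y+100,x:x+100],(600,600),interpolation=cv2.INTER_CUBIC)
cv2.polylines(cr,[((p-[x,y]+.5)*6).astype(np.int32).reshape(-1,1,2)],True,(0,255,0),1)
cv2.imwrite('pics/w2.png',cr)
```

```text
4.0167 [0.49185115 0.249653   0.19417898] [ 3.13951056 -0.00438861 -2.37699567] [ 3.30709062e-01  4.20448124e-01  1.49715686e+00  4.69097570e-05
  1.22884493e+00 -2.00469552e+00]
[[242.50007317 199.5819402 ]
 [242.65925316 232.01040024]
 [258.06584062 232.03231543]
 [258.33419597 199.60885794]]
200 155
```

View pics/w2.png

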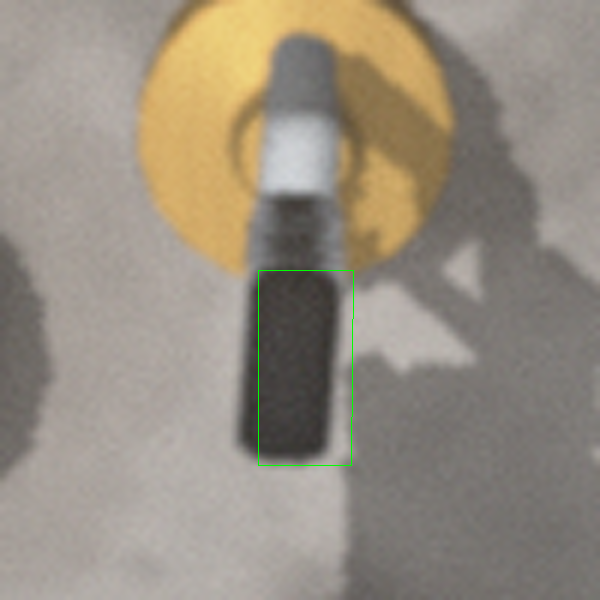

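The tab lies 1.8 mm to the left of my prediction, about 3.5° clockwise of it. I'll correct for both, descend and grip.

Request:
step_arm(
  commands=[
    {"translation":[-1.3,-2.3,0],"roll":0.055},
    {"translation":[0,0,15],"roll":0},
    {"translation":[0,0,18],"roll":0},
    {"translation":[0,0,18],"roll":0},
    {"translation":[0,0,16],"roll":0},
    {"translation":[0,0,10],"roll":0},
    {"translation":[0,0,4.5],"roll":0},
    {"translation":[0,0,0],"roll":0},
    {"translation":[0,0,0],"roll":0},
  ],
)

```text
time: 4.82
tool_pos: [0.4964, 0.2495, 0.1161]
tool_rot: [-3.141, 0.001, -2.431]
contact_force: [-0.1, -1.8, 0.0]
opening: 0.0918
grip_force: 0.0
```

Request:
step_arm(
  commands=[
    {"translation":[0,0,0],"roll":0},
    {"translation":[0,0,0],"roll":0},
    {"translation":[0,0,0],"roll":0},
    {"translation":[0,0,0],"roll":0},
    {"translation":[0,0,0],"roll":0},
    {"translation":[0,0,0],"roll":0},
    {"translation":[0,0,0],"roll":0},
    {"translation":[0,0,0],"roll":0},
  ],
  fingers=0,
  grip_force=30,
)

```text
time: 5.48
tool_pos: [0.4959, 0.2493, 0.1152]
tool_rot: [3.142, 0.0, -2.431]
contact_force: [0.1, 0.5, 0.3]
opening: 0.0429
grip_force: 0.0
```

Request:
step_arm(
  commands=[
    {"translation":[0,0,0],"roll":0},
    {"translation":[0,0,0],"roll":0},
    {"translation":[0,0,0],"roll":0},
    {"translation":[0,0,0],"roll":0},
    {"translation":[0,0,0],"roll":0},
    {"translation":[0,0,0],"roll":0},
    {"translation":[0,0,0],"roll":0},
    {"translation":[0,0,0],"roll":0},
    {"translation":[0,0,0],"roll":0},
  ],
)

```text
time: 6.23
tool_pos: [0.4959, 0.2492, 0.1152]
tool_rot: [3.142, -0.0, -2.431]
contact_force: [-0.5, -0.8, -0.6]
opening: 0.0098
grip_force: 29.9
```

Gripped: the opening of 9.8 mm matches the tab. Next I'll lift, turn straight and move to a viewing position in front of the gauge.

Request:
step_arm(
  commands=[
    {"translation":[0,0,-4],"roll":0},
    {"translation":[0,0,-10],"roll":0},
    {"translation":[0,0,-12],"roll":0.08},
    {"translation":[0,0,-12],"roll":0.1},
    {"translation":[0,0,-12],"roll":0.1},
    {"translation":[0,0,-10],"roll":0.1},
    {"translation":[0,0,0],"roll":0.1},
    {"translation":[0,0,0],"roll":0.1},
    {"translation":[0,0,0],"roll":0.08},
    {"translation":[0,0,0],"roll":0.05},
    {"translation":[0,0,0],"roll":0},
  ],
)

```text
time: 7.15
tool_pos: [0.4958, 0.2493, 0.1757]
tool_rot: [3.141, 0.0, 3.14]
contact_force: [-0.1, -0.1, -3.4]
opening: 0.0096
grip_force: 30.0
```

Request:
step_arm(
  commands=[
    {"translation":[4,-10,0],"roll":0},
    {"translation":[7,-22,0],"roll":0},
    {"translation":[9,-28,0],"roll":0},
    {"translation":[9,-30,0],"roll":0},
    {"translation":[9,-30,0],"roll":0},
    {"translation":[9,-30,0],"roll":0},
    {"translation":[9,-30,0],"roll":0},
    {"translation":[9,-30,0],"roll":0},
    {"translation":[9,-28,0],"roll":0},
    {"translation":[8,-25,0],"roll":0},
    {"translation":[6,-20,0],"roll":0},
    {"translation":[4,-10,0],"roll":0},
    {"translation":[0,-5,0],"roll":0},
    {"translation":[0,0,0],"roll":0},
    {"translation":[0,0,0],"roll":0},
  ],
)

```text
time: 8.4
tool_pos: [0.404, -0.0486, 0.1754]
tool_rot: [3.141, 0.001, -3.141]
contact_force: [0.1, 0.4, -4.5]
opening: 0.0098
grip_force: 30.0
```

Run:
```python
from cell import *
from h import *
s=observe();print(s['time'],s['tool_pos'],s['tool_rot'],s['contact_force'],s['opening'])
for c in ['wrist','side','scene']:
    k=get_calibration(c);im=read_camera(c)
    json.dump({a:np.array(v).tolist() for a,v in k.items()},open(c+'.json','w'))
    cv2.imwrite(f'pics/{c}3.png',im[...,::-1])
a=cv2.imread('pics/wrist3.png');b=cv2.imread('pics/side3.png');c=cv2.imread('pics/scene3.png')
r=lambda im,x,y,w,h,W,H:cv2.resize(im[y:y+h,x:x+w],(W,H),interpolation=cv2.INTER_CUBIC)
cv2.imwrite('pics/c3.png',np.vstack([np.hstack([r(b,212,150,120,90,400,300),r(c,214,130,120,90,400,300)]),np.hstack([r(a,0,0,512,384,400,300),np.zeros((300,400,3),np.uint8)])]))
```

```text
8.4 [ 0.40398002 -0.0486237   0.17541388] [ 3.14132147e+00  5.26667053e-04 -3.14132588e+00] [ 0.05951838  0.37422659 -4.4827392 ] 0.0097892846562911
```

View pics/c3.png

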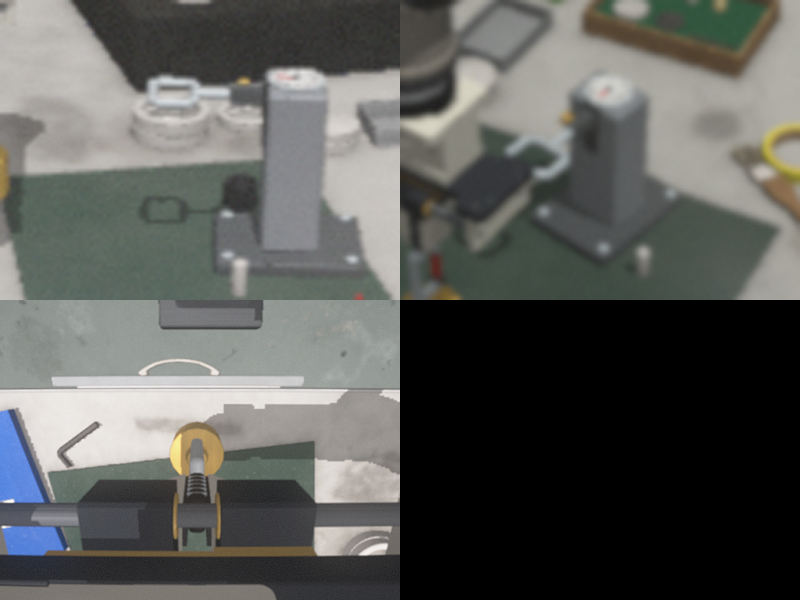

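The weight is held straight in the hand, with the gauge clear of it. The base bolts show in the side crop at (228,258), (352,258), (345,218) and (228,213), and in the scene crop at (543,212), (603,247) and (671,195). I'll get the gauge pose from these.

```bash
cat > g.py <<'E'
from h import *
ks=json.load(open('side.json'));kc=json.load(open('scene.json'))
S=lambda u,v:((u+.5)*.3-.5+212,(v+.5)*.3-.5+150)
C=lambda u,v:((u-400+.5)*.3-.5+214,(v+.5)*.3-.5+130)
E
python3 - <<'E'
from g import *
s=[ray(ks,S(*p),.0135) for p in [(228,258),(352,258),(345,218),(228,213)]]
c=[ray(kc,C(*p),.0135) for p in [(543,212),(603,247),(671,195)]]
print(np.round(s,4),np.round(c,4))
for P in [(s[0],s[1]),(s[3],s[2]),(c[1],c[2])]: d=P[1]-P[0];print('yaw',np.degrees(np.arctan2(d[1],d[0])),np.hypot(*d[:2]))
for P in [(s[0],s[3]),(s[1],s[2]),(c[1],c[0])]: d=P[1]-P[0];print('yawy',np.degrees(np.arctan2(d[1],d[0]))-90,np.hypot(*d[:2]))
print('ctr',(s[0]+s[2])/2,(s[1]+s[3])/2,(c[0]+c[2])/2)
# eye corners at z=.145 : side near(-y)/far front, scene
for p in [(151,101),(152,80)]: print('side eye',ray(ks,S(*p),.145))
E
```

```text
[[ 0.6173 -0.0927  0.0135]
 [ 0.7236 -0.0971  0.0135]
 [ 0.7319 -0.0202  0.0135]
 [ 0.6273 -0.006   0.0135]] [[ 0.6268 -0.0107  0.0135]
 [ 0.6198 -0.0893  0.0135]
 [ 0.7226 -0.1045  0.0135]]
yaw -2.33399324459575 0.10642342663088383
yaw -7.7542246516463385 0.10558243224940503
yaw -8.413932227737545 0.10390234171378482
yawy -6.573472673579758 0.08730370319677082
yawy -6.149130837719085 0.07726274063752454
yawy -5.075120725372898 0.07889548241592807
ctr [ 0.67460943 -0.05648242  0.0135    ] [ 0.67546851 -0.05152664  0.0135    ] [ 0.67472529 -0.05760371  0.0135    ]
side eye [ 0.55176473 -0.05848486  0.145     ]
side eye [ 0.5559627  -0.00999066  0.145     ]
```

```bash
cat > ov.py <<'E'
from g import *
def box(x0,x1,y0,y1,z0,z1):
    v=[(x,y,z) for z in(z0,z1) for x,y in((x0,y0),(x1,y0),(x1,y1),(x0,y1))]
    return [(v[i],v[j]) for i,j in [(0,1),(1,2),(2,3),(3,0),(4,5),(5,6),(6,7),(7,4),(0,4),(1,5),(2,6),(3,7)]]
def draw(x,y,yaw,reach,out):
    c,s=np.cos(yaw),np.sin(yaw);R=np.array([[c,-s,0],[s,c,0],[0,0,1]])
    L=[(l,(0,255,0)) for l in box(-.065,.065,-.05,.05,0,.012)]+[(l,(0,0,255)) for l in box(-.015,.035,-.032,.032,.012,.158)]
    L+=[(((-reach,-.018,.145),(-reach,.018,.145)),(255,255,0))]
    ims=[]
    for k,f,(a,b,w,h) in((ks,'side0',(244,160,90,90)),(kc,'scene0',(232,142,75,75))):
        z=400/w
        im=cv2.resize(cv2.imread(f'pics/{f}.png')[b:b+h,a:a+w],(400,400),interpolation=cv2.INTER_CUBIC)
        for l,col in L:
            p=(proj(k,np.array(l)@R.T+[x,y,0])-[a,b]+.5)*z-.5
            cv2.line(im,*[tuple(int(round(t)) for t in q) for q in p],col,1)
        ims.append(im)
    cv2.imwrite(out,np.hstack(ims))
E
python3 -c "
from ov import *
draw(.675,-.056,np.radians(-6.2),.118,'pics/ov1.png')"
```

```text
(no output)
```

View pics/ov1.png

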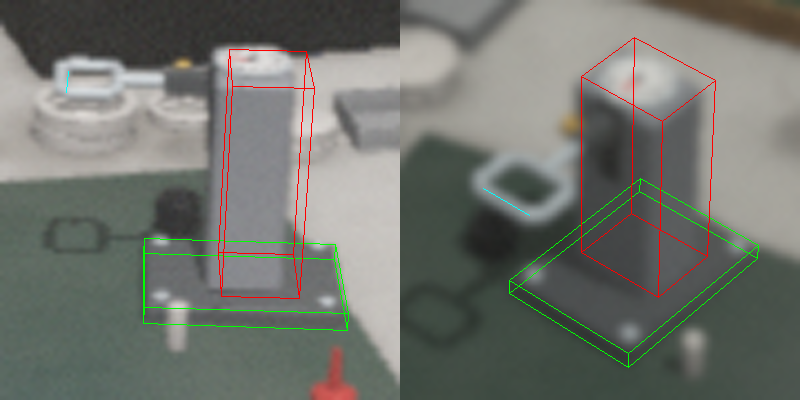

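The base fits, and the column centre coincides with the base centre. That puts the gauge origin at about (0.665, −0.051), yaw −6.2°, and the bar at about (0.554, −0.038). Turning and approaching.

Request:
step_arm(
  commands=[
    {"translation":[0,0,0],"roll":0.054},
    {"translation":[0,0,-0.8],"roll":0.054},
    {"translation":[-8,2,0],"roll":0},
    {"translation":[-16,4,0],"roll":0},
    {"translation":[-18,5,0],"roll":0},
    {"translation":[-18,5,0],"roll":0},
    {"translation":[-16,4,0],"roll":0},
    {"translation":[-13,4,0],"roll":0},
    {"translation":[-7,2,0],"roll":0},
    {"translation":[-3,0,0],"roll":0},
    {"translation":[0,0,0],"roll":0},
    {"translation":[0,0,0],"roll":0},
    {"translation":[0,0,0],"roll":0},
  ],
)

```text
time: 9.63
tool_pos: [0.5045, -0.0335, 0.1759]
tool_rot: [3.142, -0.001, 3.034]
contact_force: [0.0, 0.0, -4.0]
opening: 0.0098
grip_force: 30.0
```

Run:
```python
from cell import *
from h import *
s=observe();print(s['time'],s['tool_pos'],s['tool_rot'],s['contact_force'],s['torque'])
b=read_camera('side')[...,::-1];c=read_camera('scene')[...,::-1]
r=lambda im,x,y,w,h:cv2.resize(im[y:y+h,x:x+w],(400,400),interpolation=cv2.INTER_CUBIC)
cv2.imwrite('pics/c4.png',np.hstack([r(b,230,130,80,80),r(c,215,130,75,75)]))
```

```text
9.6333 [ 0.5044756  -0.03353517  0.17593129] [ 3.14153273e+00 -7.52032623e-04  3.03395271e+00] [ 0.04253261  0.04843197 -3.96937487] [ 0.07141683 -0.02763782  0.03745009]
```

View pics/c4.png

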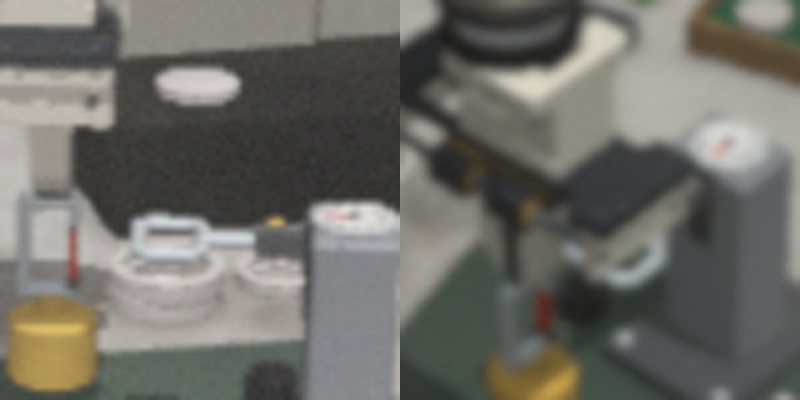

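The side view shows the gate in line with the bar at the mouth's height, with about 30 mm of gap. Closing in by 22 mm.

Request:
step_arm(
  commands=[
    {"translation":[-5,0,0],"roll":0},
    {"translation":[-7,0,0],"roll":0},
    {"translation":[-6,0,0],"roll":0},
    {"translation":[-4,0,0],"roll":0},
    {"translation":[0,0,0],"roll":0},
    {"translation":[0,0,0],"roll":0},
  ],
)

```text
time: 10.23
tool_pos: [0.5272, -0.0359, 0.1757]
tool_rot: [3.141, -0.001, 3.034]
contact_force: [0.3, 0.1, -4.9]
opening: 0.0099
grip_force: 30.0
```

Request:
step_arm(
  commands=[
    {"translation":[-2,0,0],"roll":0},
    {"translation":[-2,0,0],"roll":0},
    {"translation":[0,0,0],"roll":0},
    {"translation":[0,0,0],"roll":0},
  ],
)

```text
time: 10.57
tool_pos: [0.5311, -0.0363, 0.176]
tool_rot: [3.141, 0.0, 3.034]
contact_force: [-0.0, -0.3, -4.2]
opening: 0.0093
grip_force: 30.0
```

Request:
step_arm(
  commands=[
    {"translation":[-2,0,0],"roll":0},
    {"translation":[-2,0,0],"roll":0},
    {"translation":[0,0,0],"roll":0},
    {"translation":[0,0,0],"roll":0},
  ],
)

```text
time: 10.9
tool_pos: [0.5349, -0.0367, 0.1759]
tool_rot: [3.141, -0.0, 3.034]
contact_force: [0.0, -0.1, -4.2]
opening: 0.0099
grip_force: 30.0
```

Request:
step_arm(
  commands=[
    {"translation":[-2,0,0],"roll":0},
    {"translation":[-2,0,0],"roll":0},
    {"translation":[0,0,0],"roll":0},
    {"translation":[0,0,0],"roll":0},
  ],
)

```text
time: 11.23
tool_pos: [0.5389, -0.0372, 0.1759]
tool_rot: [3.141, -0.001, 3.034]
contact_force: [-2.0, 0.4, -4.4]
opening: 0.0099
grip_force: 30.0
```

Request:
step_arm(
  commands=[
    {"translation":[-2,0,0],"roll":0},
    {"translation":[-2,0,0],"roll":0},
    {"translation":[0,0,0],"roll":0},
    {"translation":[0,0,0],"roll":0},
  ],
)

```text
time: 11.57
tool_pos: [0.5429, -0.0376, 0.176]
tool_rot: [3.141, -0.0, 3.034]
contact_force: [-1.7, 0.2, -4.0]
opening: 0.0098
grip_force: 30.0
```

Contact with the gate is at about x = 0.537. The force is soft, so this is the sprung gate. Continuing with care.

Request:
step_arm(
  commands=[
    {"translation":[-2,0,0],"roll":0},
    {"translation":[-2,0,0],"roll":0},
    {"translation":[0,0,0],"roll":0},
    {"translation":[0,0,0],"roll":0},
  ],
)

```text
time: 11.9
tool_pos: [0.5469, -0.0381, 0.1759]
tool_rot: [3.141, -0.0, 3.034]
contact_force: [-3.4, -0.1, -4.0]
opening: 0.0099
grip_force: 30.0
```

Request:
step_arm(
  commands=[
    {"translation":[-1.5,0,0],"roll":0},
    {"translation":[-1.5,0,0],"roll":0},
    {"translation":[0,0,0],"roll":0},
    {"translation":[0,0,0],"roll":0},
  ],
)

```text
time: 12.23
tool_pos: [0.5499, -0.0384, 0.1759]
tool_rot: [3.141, -0.0, 3.034]
contact_force: [-3.9, 0.6, -3.8]
opening: 0.0098
grip_force: 30.0
```

Request:
step_arm(
  commands=[
    {"translation":[-1,0,0],"roll":0},
    {"translation":[0,0,0],"roll":0},
    {"translation":[0,0,0],"roll":0},
  ],
)

```text
time: 12.48
tool_pos: [0.5509, -0.0385, 0.176]
tool_rot: [3.142, -0.0, 3.034]
contact_force: [-3.7, -0.2, -4.3]
opening: 0.0098
grip_force: 30.0
```

Request:
step_arm(
  commands=[
    {"translation":[-0.7,0,0],"roll":0},
    {"translation":[0,0,0],"roll":0},
    {"translation":[0,0,0],"roll":0},
  ],
)

```text
time: 12.73
tool_pos: [0.5516, -0.0385, 0.176]
tool_rot: [3.141, 0.0, 3.034]
contact_force: [-3.0, 0.6, -3.0]
opening: 0.0098
grip_force: 30.0
```

Request:
step_arm(
  commands=[
    {"translation":[-0.5,0,0],"roll":0},
    {"translation":[0,0,0],"roll":0},
    {"translation":[0,0,0],"roll":0},
  ],
)

```text
time: 12.98
tool_pos: [0.5521, -0.0386, 0.176]
tool_rot: [3.142, 0.0, 3.034]
contact_force: [-3.9, -0.1, -3.3]
opening: 0.0097
grip_force: 30.0
```

Request:
step_arm(
  commands=[
    {"translation":[-0.5,0,0],"roll":0},
    {"translation":[0,0,0],"roll":0},
    {"translation":[0,0,0],"roll":0},
  ],
)

```text
time: 13.23
tool_pos: [0.5526, -0.0387, 0.176]
tool_rot: [3.141, 0.0, 3.034]
contact_force: [-4.0, -0.5, -3.5]
opening: 0.0097
grip_force: 30.0
```

Request:
step_arm(
  commands=[
    {"translation":[-0.5,0,0],"roll":0},
    {"translation":[0,0,0],"roll":0},
    {"translation":[0,0,0],"roll":0},
  ],
)

```text
time: 13.48
tool_pos: [0.5531, -0.0387, 0.176]
tool_rot: [3.142, -0.0, 3.034]
contact_force: [-4.0, 1.1, -4.2]
opening: 0.0098
grip_force: 30.0
```

Request:
step_arm(
  commands=[
    {"translation":[-0.5,0,0],"roll":0},
    {"translation":[0,0,0],"roll":0},
    {"translation":[0,0,0],"roll":0},
  ],
)

```text
time: 13.73
tool_pos: [0.5533, -0.0387, 0.1759]
tool_rot: [3.141, -0.001, 3.034]
contact_force: [-5.3, 0.8, -4.1]
opening: 0.0097
grip_force: 30.0
```

Request:
step_arm(
  commands=[
    {"translation":[-0.4,0,0],"roll":0},
    {"translation":[0,0,0],"roll":0},
    {"translation":[0,0,0],"roll":0},
  ],
)

```text
time: 13.98
tool_pos: [0.5536, -0.0388, 0.1757]
tool_rot: [3.141, -0.001, 3.034]
contact_force: [-5.6, 1.1, -4.8]
opening: 0.0099
grip_force: 30.0
```

Stop felt: the force rises from 4.0 to 5.5 N. I'll ease off 0.4 mm and start lowering.

Request:
step_arm(
  commands=[
    {"translation":[0.4,0,0],"roll":0},
    {"translation":[0,0,1],"roll":0},
    {"translation":[0,0,1.5],"roll":0},
    {"translation":[0,0,1.5],"roll":0},
    {"translation":[0,0,0],"roll":0},
    {"translation":[0,0,0],"roll":0},
  ],
)

```text
time: 14.48
tool_pos: [0.5539, -0.0388, 0.1717]
tool_rot: [3.141, 0.0, 3.034]
contact_force: [-0.2, -0.6, -7.7]
opening: 0.0099
grip_force: 30.0
```

Request:
step_arm(
  commands=[
    {"translation":[0,0,1.5],"roll":0},
    {"translation":[0,0,1.5],"roll":0},
    {"translation":[0,0,1],"roll":0},
    {"translation":[0,0,0],"roll":0},
    {"translation":[0,0,0],"roll":0},
  ],
)

```text
time: 14.9
tool_pos: [0.554, -0.0389, 0.1683]
tool_rot: [3.142, 0.001, 3.034]
contact_force: [-0.2, 0.3, -3.3]
opening: 0.0096
grip_force: 30.0
```

Request:
step_arm(
  commands=[
    {"translation":[0,0,1.5],"roll":0},
    {"translation":[0,0,1.5],"roll":0},
    {"translation":[0,0,1],"roll":0},
    {"translation":[0,0,0],"roll":0},
    {"translation":[0,0,0],"roll":0},
  ],
)

```text
time: 15.32
tool_pos: [0.5536, -0.0388, 0.164]
tool_rot: [3.142, 0.0, 3.034]
contact_force: [0.1, -0.6, -4.6]
opening: 0.0097
grip_force: 30.0
```

The bar has cleared the gate's tip and no horizontal force remains. I'll keep lowering until the eye takes the weight.

Request:
step_arm(
  commands=[
    {"translation":[0,0,1.5],"roll":0},
    {"translation":[0,0,1.5],"roll":0},
    {"translation":[0,0,1],"roll":0},
    {"translation":[0,0,0],"roll":0},
    {"translation":[0,0,0],"roll":0},
  ],
)

```text
time: 15.73
tool_pos: [0.5537, -0.0388, 0.1601]
tool_rot: [3.142, 0.0, 3.034]
contact_force: [-0.2, -0.3, -1.0]
opening: 0.0098
grip_force: 30.0
```

Request:
step_arm(
  commands=[
    {"translation":[0,0,1.5],"roll":0},
    {"translation":[0,0,1.5],"roll":0},
    {"translation":[0,0,0],"roll":0},
    {"translation":[0,0,0],"roll":0},
  ],
)

```text
time: 16.07
tool_pos: [0.5537, -0.0388, 0.1571]
tool_rot: [3.142, 0.0, 3.034]
contact_force: [0.5, -0.4, 0.4]
opening: 0.0102
grip_force: 30.0
```

Run:
```python
from cell import *
from h import *
s=observe();print(s['contact_force'],s['torque'])
F=np.mean([ (read_camera('side'),observe()['contact_force'])[1] for _ in range(3)],0);print(F)
b=read_camera('side')[...,::-1];c=read_camera('scene')[...,::-1]
cv2.imwrite('pics/side5.png',b)
r=lambda im,x,y,w,h:cv2.resize(im[y:y+h,x:x+w],(400,400),interpolation=cv2.INTER_CUBIC)
cv2.imwrite('pics/c5.png',np.hstack([r(b,240,145,55,55),r(c,225,140,60,60)]))
```

```text
[ 0.45062696 -0.3899511   0.3776032 ] [ 0.00336986  0.06886882 -0.03096425]
[-0.35942562  0.02250541 -0.30323198]
```

View pics/c5.png

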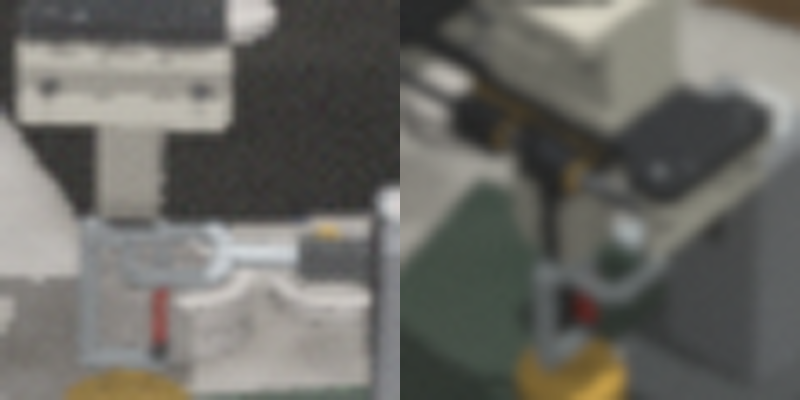

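The side view shows the bar inside the hook under the crown, with the red gate upright and shut at (160,320) below the eye. Releasing and moving straight up.

Request:
step_arm(
  commands=[
    {"translation":[0,0,0],"roll":0},
    {"translation":[0,0,0],"roll":0},
    {"translation":[0,0,0],"roll":0},
    {"translation":[0,0,0],"roll":0},
    {"translation":[0,0,0],"roll":0},
    {"translation":[0,0,0],"roll":0},
    {"translation":[0,0,0],"roll":0},
    {"translation":[0,0,0],"roll":0},
    {"translation":[0,0,0],"roll":0},
    {"translation":[0,0,0],"roll":0},
  ],
  fingers=0.6,
)

```text
time: 17.15
tool_pos: [0.5536, -0.0388, 0.157]
tool_rot: [3.141, -0.0, 3.034]
contact_force: [-0.7, 0.9, -0.4]
opening: 0.0546
grip_force: 0.0
```

Request:
step_arm(
  commands=[
    {"translation":[0,0,-5],"roll":0},
    {"translation":[0,0,-10],"roll":0},
    {"translation":[0,0,-15],"roll":0},
    {"translation":[0,0,-20],"roll":0},
    {"translation":[0,0,-20],"roll":0},
    {"translation":[0,0,-20],"roll":0},
    {"translation":[0,0,-15],"roll":0},
    {"translation":[0,0,-5],"roll":0},
    {"translation":[0,0,0],"roll":0},
  ],
)

```text
time: 17.9
tool_pos: [0.5542, -0.0389, 0.269]
tool_rot: [-3.141, 0.004, 3.034]
contact_force: [-0.3, 0.1, -0.3]
opening: 0.0553
grip_force: 0.0
```

Request:
step_arm(
  commands=[
    {"translation":[10,0,0],"roll":0},
    {"translation":[20,0,0],"roll":0},
    {"translation":[20,0,0],"roll":0},
    {"translation":[20,0,0],"roll":0},
    {"translation":[10,0,0],"roll":0},
    {"translation":[0,0,0],"roll":0},
    {"translation":[0,0,0],"roll":0},
    {"translation":[0,0,0],"roll":0},
    {"translation":[0,0,0],"roll":0},
    {"translation":[0,0,0],"roll":0},
    {"translation":[0,0,0],"roll":0},
    {"translation":[0,0,0],"roll":0},
    {"translation":[0,0,0],"roll":0},
    {"translation":[0,0,0],"roll":0},
    {"translation":[0,0,0],"roll":0},
    {"translation":[0,0,0],"roll":0},
    {"translation":[0,0,0],"roll":0},
  ],
)

```text
time: 19.32
tool_pos: [0.4741, -0.0302, 0.267]
tool_rot: [3.141, 0.0, 3.034]
contact_force: [0.7, 0.8, 0.2]
opening: 0.0551
grip_force: 0.0
```

Run:
```python
from cell import *
from h import *
s=observe();print(s['time'],s['tool_pos'],s['contact_force'],s['opening'])
a=cv2.imread('pics/side5.png')
def red(im):
    h=cv2.cvtColor(im,cv2.COLOR_BGR2HSV)[160:200,250:275];m=((h[...,0]<8)|(h[...,0]>172))&(h[...,1]>110)
    y,x=np.nonzero(m);return len(x),x.mean()+250,y.min()+160,y.max()+160
def brass(im):
    h=cv2.cvtColor(im,cv2.COLOR_BGR2HSV)[190:230,235:285];m=(h[...,0]>15)&(h[...,0]<30)&(h[...,1]>110)
    y,x=np.nonzero(m);return len(x),x.mean()+235,y.mean()+190
print(red(a),brass(a))
for i in range(4):
    b=np.ascontiguousarray(read_camera('side')[...,::-1]);print(red(b),brass(b))
cv2.imwrite('pics/side6.png',b)
for n in ['weight','loupe','gauge_pin','oil_bottle']: print(n,search_frame('side',n)[:1])
```

```text
19.3167 [ 0.4740537  -0.03018441  0.26704136] [0.65835652 0.81294336 0.18898354] 0.05507607328821121<stdin>:7: RuntimeWarning: Mean of empty slice.
  ret = ret.dtype.type(ret / rcount)
Traceback (most recent call last):
ValueError: zero-size array to reduction operation minimum which has no identity
```

Run:
```python
from cell import *
from h import *
a=cv2.imread('pics/side5.png').astype(int)
def st(im,m,o):
    y,x=np.nonzero(m);return (len(x),round(x.mean()+o[0],2),round(y.mean()+o[1],2),y.min()+o[1],y.max()+o[1]) if len(x) else 0
def red(im): c=im[150:215,240:290];return st(c,(c[...,2]-c[...,1]>45)&(abs(c[...,1]-c[...,0])<40),(240,150))
def brass(im): c=im[180:240,230:290];return st(c,(c[...,1]-c[...,0]>45),(230,180))
print(red(a),brass(a))
for i in range(4):
    b=read_camera('side')[...,::-1].astype(int);print(red(b),brass(b))
cv2.imwrite('pics/side6.png',b)
for n in ['weight','loupe','gauge_pin','oil_bottle']: print(n,[(np.round(d['at'],3),round(d['confidence'],2)) for d in search_frame('side',n)[:1]])
a0=cv2.imread('pics/side0.png').astype(int)
for n,(x,y,w,h) in dict(loupe=(274,200,16,16),pin=(279,225,10,15),bottle=(305,240,28,48)).items():
    print(n,abs(a0-b)[y:y+h,x:x+w].mean())
print(observe()['time'])
```

```text
(6, np.float64(261.5), np.float64(188.17), np.int64(185), np.int64(190)) (246, np.float64(257.28), np.float64(205.22), np.int64(197), np.int64(213))
(13, np.float64(261.54), np.float64(188.23), np.int64(185), np.int64(191)) (259, np.float64(257.12), np.float64(204.88), np.int64(196), np.int64(213))
(14, np.float64(261.5), np.float64(188.0), np.int64(185), np.int64(191)) (259, np.float64(257.17), np.float64(204.87), np.int64(196), np.int64(213))
(13, np.float64(261.46), np.float64(188.15), np.int64(185), np.int64(191)) (262, np.float64(257.15), np.float64(204.84), np.int64(196), np.int64(213))
(14, np.float64(261.5), np.float64(188.0), np.int64(185), np.int64(191)) (262, np.float64(257.15), np.float64(204.76), np.int64(196), np.int64(213))
weight [(array([ 0.551, -0.046,  0.079]), 0.56)]
loupe []
gauge_pin []
oil_bottle [(array([ 0.672, -0.358,  0.05 ]), 0.87)]
loupe 2.8307291666666665
pin 1.5466666666666666
bottle 1.3412698412698412
19.7167[ WARN:0@3.179] global loadsave.cpp:1063 imwrite_ Unsupported depth image for selected encoder is fallbacked to CV_8U.
```

The weight is hanging still, the gate is shut, and the loupe, pin and bottle look unchanged.

```bash
python3 -c "
from cell import *
print(hand_in())"
```

```text
the job is handed in; nothing more can be done
None
```

The check weight hangs freely from the gauge's eye with the gate shut and the hand away; the highest push I read on the eye was about 5.7 N, the loupe, pin and bottle look unmoved, and the job was handed in at about 20 s.

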